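# Tighten the steam cleaner's boiler cap to its click and start it

### The job

Screw the steam cleaner's boiler cap clockwise until it is fully down and its ratchet clicks and slips, one to three clicks and no more, following the cap down gently so that its rubber-mounted neck is never pushed, pulled or forced sideways by more than about 17 N. Only then press the start button down fully and let it spring back. Leave the things standing around it where they are.

Things in the scene. Friction and masses are not known exactly. Their poses are not given: they have to be found in the camera images.
- steamer: compact steam cleaner fixed to the worktop: white box 150 (its x) x 230 (its y) x 110 mm high with a grey top; origin at the middle of its underside, z up. The boiler cap stands on the half of its top towards its +y, the start button on the half towards its -y, 120 mm from the cap's axis.
- cap_grip (a point): on the upright axis of the black boiler cap, 22 mm above its round skirt (63 mm across, 31 mm high), 14 mm below the top of its grip bar (58 mm long, 14 mm thick, 36 mm high). x along the bar, y across it (pinch across y), z up. Clockwise from above (yaw falls) screws it down its steep thread, so it sinks as it turns, friction 0.06 N m; counter-clockwise unscrews it, so let go before turning the hand back.
- cap (a joint): how far the cap's ratchet has slipped, rad: 0 at the start, rocking up to 0.2 under load; a click falls at 0.26, the next at 0.79 and 1.31, the fourth at 1.83. The cap starts 0.7 to 2.2 rad short of fully down; the bar's direction does not tell how much. Fully down, it turns on only by slipping its ratchet, at about 0.25 N m, 0.52 rad a click.
- neck (a point): centre of the steel neck under the cap, at the height of the steamer's top, z up. Fully screwed down, point cap_grip stands 62 mm above it. The neck sits in a soft rubber seal that gives 1 mm for each 7 N of side load and for each 12 N of push or pull; keep it within 2.5 mm sideways and 1.5 mm up or down.
- neck_seat (a point): point fixed in the steamer where point neck lies when the neck is unloaded (110 mm above the worktop); the two apart is how far the neck is strained.
- start_button (a joint): travel of the start button: 0 up, 0.006 m fully pressed (about 4 N); it springs back.
- start_site (a point): centre of the top of the start button when up: grey round button 26 mm across in a black housing on the steamer, pressed straight down.
- mug: bystander: purple mug, 86 mm across; origin at the middle of its underside as it stands
- tin: bystander: food tin, 76 mm across and 110 mm high; origin at the middle of its underside as it stands
- spice: bystander: spice jar, 45 mm across and 106 mm high; origin at the middle of its underside as it stands
- mill: bystander: wooden pepper mill, 58 mm across and 160 mm high; origin at the middle of its underside as it stands
- jar: bystander: jam jar, 70 mm across and 101 mm high; origin at the middle of its underside as it stands
- lemon: bystander: lemon, 71 x 53 x 51 mm; origin at the middle of its underside as it stands

How it is judged:
By the outcome, as a careful person would: the job done as asked, in the order asked, and still so for the second after the job is handed in, with the robot touching nothing.
It also fails if it takes over 58 s, if anything falls off the work surface, if the arm or the gripper's body presses on something with over 40 N, if the wrist force passes 120 N, or if a joint passes its speed limit or range.

### The arm

A 7-joint arm with a two-finger parallel gripper is mounted at the origin on a cart in front of the work surface, level with it; the furniture and walls round the work are solid. World frame = base frame: x ahead of the robot, y to its left, z up, the work surface at z = 0. Lengths are in m, angles in rad, forces in N, time in s.
With the tool pointing down it reaches from about 0.4 to 0.75 m from the base axis. Payload 19.5 kg.
Tool frame: the origin (TCP) lies at the very end of the fingers, on their centre line; the grasp point (between the pads) lies 19 mm behind it; z points along the fingers, y is the direction in which the jaws open and shut (so a half turn about z gives the same grasp; the last joint's range is limited). The gripper opens to 85 mm and grips with 20 to 120 N. Pads are 22 mm wide; open, the fingers measure 114 mm over their backs; the gripper's body (76 mm by 85 mm) begins 54 mm behind the grasp point. The pads swing forward as they close: fully open they stand 13 mm farther back than shut.
Start: joints at [1.301, 0.707, -0.028, 1.485, 0.022, 0.951, -0.075], TCP at [0.13, -0.56, 0.231] pointing down, gripper open.
Joint ranges: [-2.71, 2.71], [-0.32, 2.16], [-1.57, 1.52], [0, 2.45], [-1.46, 4.6], [0, 2.02], [-2.83, 2.83]. Speed limits (rad/s): [1.89, 1.89, 2.57, 2.57, 3.01, 3.01, 3.01].

### API

Orientations are given as a unit quaternion [w, x, y, z].
In Python, from cell import * gives the robot as it stands.
- The arm moves only by the tool play_rows, never from a script. Its argument "motion" is a list of rows, each a list of 5 numbers: the shift along the world's x, y, z in m, then the turn about the world's z in rad, then the finger opening in m, from 0 to 0.0854. In form: [[tx, ty, tz, turn, grip], ...]. A call has 1 to 8 rows; each row is the pose to reach, as a shift and turn from the pose measured when the call began; what a row does not reach only later rows make up. A row lasts 1/12 s, in which the tool goes at most 41.7 mm and 7.16 degrees, less where a joint would pass 70% of its speed; a pose out of reach is approached as far as the arm can. A call with a gripper value outside its range is refused whole. The fingers move at their own pace and stop on an object; the grip force is fixed at half the most. Time passes only in rows, so rows that repeat a pose let the fingers close. It gives the time, the measured TCP pose, the force and the opening at its end, in the units of the state.
- state(): the state, without advancing time (a new reading comes with each control period).
- capture(name): name is "side" or "top"; returns a dict with "img" (384x512x3 uint8, red, green, blue), "fx", "fy", "cx", "cy" (pixels), "R" (3x3) and "t" (3): a world point X has camera coordinates R X + t. Camera axes: x right, y down, z forward; pixel columns grow to the right and rows downward; lengths in m; the calibration is good to about 2 mm. A picture is of the moment at which its call begins. There is no depth.
- job_done(): hands the job in, once; it reports no verdict.
The state is a dict: "t": time; "joint_positions": joint angles; "dq": joint speeds; "tau": joint torques, N m; "tcp_pos": TCP position; "orientation": TCP orientation; "wrist_force": force on the tool from outside, world axes, zero at the start; "torque": the same for the moment, N m; "grip_width": opening from 0.0 (shut) to 1.0 (fully open).
Only numpy, scipy, OpenCV 4.12 (cv2) and the standard library are available. Lean on these libraries where they do the work, as an engineer would, in place of code of your own. Each camera call takes 0.05 s, during which the arm holds its last target. There are 200 camera calls.

## Working session

There is one attempt and no reset: what is moved stays moved. The work goes in short steps, Python scripts to look and compute and a tool call to move; the robot and the scene stay as the last step left them, time stands still between calls to the robot, and variables do not carry over. Pictures are saved under pics/ and viewed, about 8 in all and at most 12, crops included, and the job is handed in when it is done.

Besides the shell and the picture viewer there is one more tool, called after "Request:" as name(argument=value, ...) on one line, values as JSON. play_rows: Moves the arm, as the interface text tells. Its arguments: {"type":"object","properties":{"motion":{"type":"array"}},"required":["motion"]}

```bash
mkdir -p pics; ls; python3 - <<'E'
from cell import *
import cv2
for n in("top","side"):
    c=capture(n); cv2.imwrite(f"pics/{n}0.png",c["img"][:,:,::-1]); print(n,c["fx"],c["fy"],c["cx"],c["cy"],c["R"],c["t"])
s=state();print(s)
E
```

```text
pics
top 445.6574376482728 445.6574376482728 253.30853901621214 194.45759571519494 [[-0.01310655 -0.99990105 -0.00510887]
 [-0.84520093  0.01380855 -0.53427026]
 [ 0.53428794 -0.00268442 -0.84529829]] [0.0730942  0.42985726 1.33830626]
side 380.1721318091657 380.1721318091657 257.0071997429371 186.27954646879448 [[-0.99471813 -0.10114837  0.01745976]
 [-0.06919892  0.5351964  -0.84188855]
 [ 0.07581125 -0.83865    -0.53936892]] [0.4152073  0.12253404 1.05571213]
{'t': 0.1, 'joint_positions': array([ 1.30128829,  0.7070163 , -0.02763285,  1.48493483,  0.02202589,
        0.95087896, -0.07548163]), 'dq': array([-1.05389807e-03, -1.09900568e-03, -6.51722525e-05, -5.25578850e-04,
       -1.38275892e-03,  1.31050757e-03,  2.10216921e-04]), 'tau': array([ 2.31945443e-03, -8.84290552e+01,  1.23687945e+00, -2.36452353e+01,
        1.70287845e-02,  5.17208828e-03,  8.48819946e-05]), 'tcp_pos': array([ 0.12981201, -0.55992787,  0.23089222]), 'orientation': array([-4.61591844e-04,  9.93517314e-01,  1.13679940e-01, -7.16412277e-05]), 'wrist_force': array([ 0.27323696,  0.20556372, -0.31167159]), 'torque': array([0.0047329 , 0.00405359, 0.02224006]), 'grip_width': 1.000752975163915}
```

View pics/top0.png

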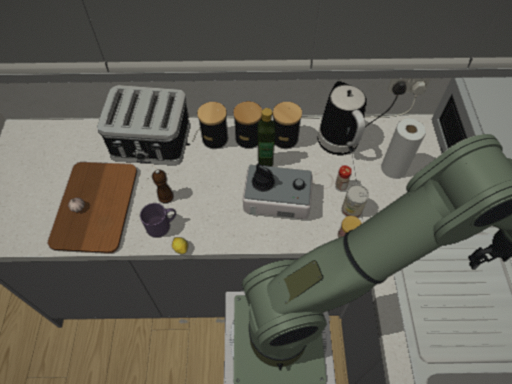

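View pics/side0.png

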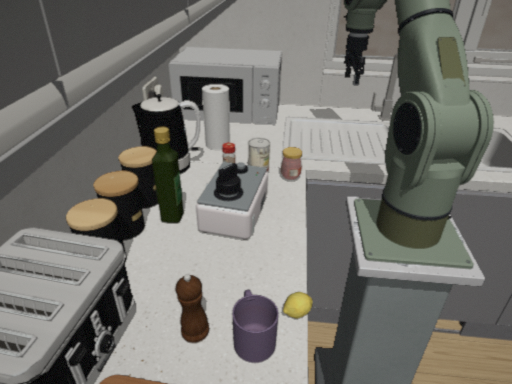

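The top view shows the steamer at about (278,190), with the cap at (262,178), the button at (299,184) and a bottle just behind the cap. Next I'll view enlarged crops.

```bash
python3 - <<'E'
import cv2,numpy as np
a=cv2.imread("pics/top0.png")[150:225,230:330];b=cv2.imread("pics/side0.png")[150:240,190:290]
a=cv2.resize(a,None,fx=7,fy=7,interpolation=cv2.INTER_CUBIC);cv2.imwrite("pics/c1.png",a)
b=cv2.resize(b,None,fx=6.5,fy=6.5,interpolation=cv2.INTER_CUBIC);cv2.imwrite("pics/c2.png",b)
E
```

```text
(no output)
```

View pics/c1.png

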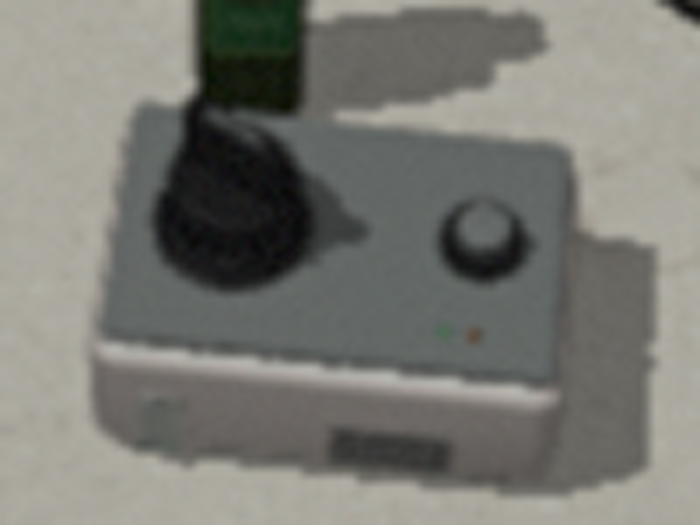

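View pics/c2.png

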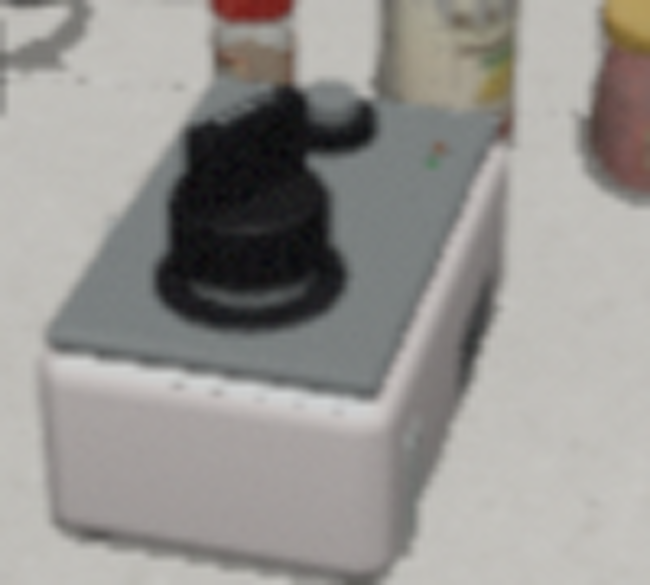

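The crops show the bar top running from about (200,130) to (290,95) in the side crop, the neck flange centred at about (250,278), and the button at (487,222) in the top crop and (333,105) in the side crop.

```bash
cat > h.py <<'E'
from cell import *
import numpy as np
CAM={}
def ray(c,u,v):
    d=c["R"].T@np.array([(u-c["cx"])/c["fx"],(v-c["cy"])/c["fy"],1]); return -c["R"].T@c["t"],d
def onz(c,u,v,z):
    o,d=ray(c,u,v); return (o+d*(z-o[2])/d[2])
def tri(c1,p1,c2,p2):
    o1,d1=ray(c1,*p1);o2,d2=ray(c2,*p2)
    k=np.linalg.lstsq(np.c_[d1,-d2],o2-o1,rcond=None)[0]
    a=o1+k[0]*d1;b=o2+k[1]*d2
    return (a+b)/2,np.linalg.norm(a-b)
E
python3 - <<'E'
from h import *
T=capture("top");S=capture("side");np.set_printoptions(precision=4,suppress=True)
t=lambda x,y:((x+.5)/7-.5+230,(y+.5)/7-.5+150)
s=lambda x,y:((x+.5)/6.5-.5+190,(y+.5)/6.5-.5+150)
print("button",tri(T,t(487,222),S,s(333,105)))
k=np.array([onz(T,*t(*p),.11)[:2] for p in[(135,100),(575,148),(550,385),(97,343)]]);print("corners T",k,k.mean(0))
k=np.array([onz(S,*s(*p),.11)[:2] for p in[(48,348),(380,397),(503,118),(215,82)]]);print("corners S",k,k.mean(0))
for p in[(155,275),(345,275),(250,278),(250,327)]: print("flange",onz(S,*s(*p),.113))
for z in(.186,.196,.206):
  print(z,"bar S",onz(S,*s(203,130),z),onz(S,*s(293,97),z),"T far end",onz(T,*t(200,100),z))
for p in[(155,217),(312,217),(233,290)]: print("skirtT",onz(T,*t(*p),.125))
E
```

```text
button (array([ 0.4776, -0.0864,  0.124 ]), np.float64(0.005655862618432392))
corners T [[ 0.5661  0.0806]
 [ 0.5333 -0.1351]
 [ 0.3981 -0.1121]
 [ 0.4246  0.0996]] [ 0.4805 -0.0168]
corners S [[ 0.5618  0.096 ]
 [ 0.4302  0.1117]
 [ 0.4007 -0.1058]
 [ 0.5352 -0.1215]] [ 0.482  -0.0049]
flange [0.5298 0.0448 0.113 ]
flange [0.4538 0.035  0.113 ]
flange [0.4915 0.0421 0.113 ]
flange [0.4858 0.0763 0.113 ]
0.186 bar S [0.5065 0.0511 0.186 ] [0.4761 0.0209 0.186 ] T far end [0.5099 0.0497 0.186 ]
0.196 bar S [0.5031 0.068  0.196 ] [0.4733 0.0385 0.196 ] T far end [0.5026 0.0499 0.196 ]
0.206 bar S [0.4996 0.0849 0.206 ] [0.4705 0.056  0.206 ] T far end [0.4952 0.0501 0.206 ]
skirtT [0.4857 0.0714 0.125 ]
skirtT [ 0.4845 -0.0036  0.125 ]
skirtT [0.4436 0.0352 0.125 ]
```

Request:
play_rows(motion=[[0.03,0.02,0.02,0.12,0.085],[0.06,0.04,0.04,0.24,0.085],[0.095,0.06,0.055,0.36,0.085],[0.13,0.085,0.07,0.48,0.085],[0.165,0.11,0.08,0.6,0.085],[0.2,0.13,0.08,0.72,0.085],[0.235,0.155,0.08,0.84,0.085],[0.27,0.18,0.08,0.96,0.085]])

```text
t: 0.87
tcp_pos: [0.3941, -0.3837, 0.3113]
orientation: [-0.0, 0.827, 0.562, -0.0]
wrist_force: [0.3, -0.9, 0.4]
grip_width: 0.994
```

```bash
python3 - <<'E'
from h import *
S=capture("side");s=state();print(s["tcp_pos"],s["joint_positions"],s["wrist_force"])
print("bottle base",[onz(S,*p,0)[:2] for p in[(159,214),(182,214),(171,221)]])
E
```

```text
[ 0.40077906 -0.37776893  0.31108637] [ 0.85642718  0.59691153 -0.29990586  1.42829695  0.17832267  1.14285985
  0.17259056] [10.81451035  8.93005256 -0.25402786]
bottle base [array([0.70113433, 0.01146523]), array([0.63549528, 0.00324016]), array([0.65741515, 0.03910902])]
```

Request:
play_rows(motion=[[0.01,0.04,0,0.12,0.085],[0.02,0.08,0,0.24,0.085],[0.03,0.12,0,0.36,0.085],[0.04,0.16,0,0.48,0.085],[0.05,0.2,0,0.6,0.085],[0.06,0.24,0,0.72,0.085],[0.07,0.28,-0.01,0.84,0.085],[0.075,0.32,-0.02,0.96,0.085]])

```text
t: 1.58
tcp_pos: [0.4753, -0.0628, 0.2929]
orientation: [-0.001, 0.464, 0.886, 0.002]
wrist_force: [1.0, -1.3, -1.1]
grip_width: 0.995
```

Request:
play_rows(motion=[[0.01,0.03,-0.01,0.12,0.085],[0.012,0.06,-0.02,0.24,0.085],[0.014,0.09,-0.03,0.36,0.085],[0.014,0.094,-0.04,0.48,0.085],[0.014,0.094,-0.05,0.6,0.085],[0.014,0.094,-0.05,0.72,0.085],[0.014,0.094,-0.05,0.84,0.085],[0.014,0.094,-0.05,0.96,0.085]])

```text
t: 2.25
tcp_pos: [0.4892, 0.0311, 0.2427]
orientation: [-0.002, -0.001, 1.0, 0.001]
wrist_force: [0.1, -0.5, 0.2]
grip_width: 0.99
```

```bash
cat > st.py <<'E'
from h import *
np.set_printoptions(precision=4,suppress=True)
s=state();q=s["orientation"];R=q
yaw=2*np.arctan2(q[2],q[1])-np.pi/2
print(s["t"],"tcp",s["tcp_pos"],"tooly",round((yaw+np.pi)%(2*np.pi)-np.pi,4),"F",s["wrist_force"],"M",s["torque"],"g",s["grip_width"],"q",s["joint_positions"])
E
python3 st.py
```

```text
2.25 tcp [0.4892 0.0311 0.2427] tooly 1.5723 F [ 0.0539 -0.4798  0.2132] M [ 0.0061 -0.0576  0.0221] g 0.9895948631644471 q [ 0.3185  0.6646 -0.8136  1.7502  0.5646  0.9809  0.8563]
```

Request:
play_rows(motion=[[0,0,0,0.12,0.085],[0,0,0,0.24,0.085],[0,0,0,0.36,0.085],[0,0,0,0.48,0.085],[0,0,0,0.6,0.085],[0,0,0,0.72,0.085],[0,0,0,0.785,0.085],[0,0.004,0,0.785,0.085]])

```text
t: 2.92
tcp_pos: [0.4892, 0.0344, 0.2424]
orientation: [-0.003, -0.384, 0.923, 0.001]
wrist_force: [-0.1, -1.0, -0.7]
grip_width: 0.997
```

```bash
python3 st.py; python3 - <<'E'
from h import *
import cv2
S=capture("side")["img"][120:220,170:290,::-1];T=capture("top")["img"][100:220,210:320,::-1]
cv2.imwrite("pics/d.png",np.hstack([cv2.resize(S,(480,400),interpolation=3),cv2.resize(T,(320,400),interpolation=3)])[:,:800])
E
```

```text
2.9167 tcp [0.4892 0.0344 0.2424] tooly 2.3594 F [-0.1298 -1.0262 -0.693 ] M [-0.0117 -0.0218 -0.0192] g 0.9971351857361848 q [ 0.4027  0.7356 -1.0344  1.7456  0.7065  1.0895  1.4873]
```

View pics/d.png

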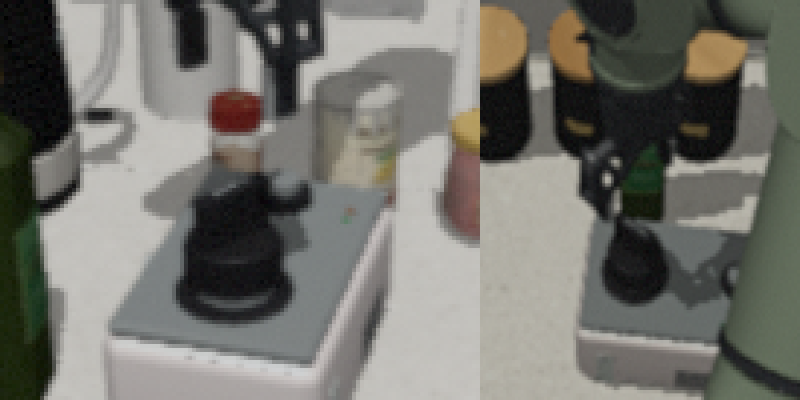

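```bash
python3 - <<'E'
from h import *
s=state();p=s["tcp_pos"]
for n in("side","top"):
    c=capture(n)
    for d in(-.05,0,.05):
        X=p+np.array([-.71*d,.7*d,.013]);Y=c["R"]@X+c["t"];print(n,d,(c["fx"]*Y[0]/Y[2]+c["cx"]).round(1),(c["fy"]*Y[1]/Y[2]+c["cy"]).round(1))
E
```

```text
side -0.05 216.4 135.2
side 0 228.0 142.1
side 0.05 240.5 149.5
top -0.05 273.7 146.7
top 0 262.9 155.9
top 0.05 251.8 165.3
```

Request:
play_rows(motion=[[0.001,0.001,-0.03,0,0.07],[0.001,0.001,-0.055,0,0.05],[0.001,0.001,-0.07,0,0.04],[0.001,0.001,-0.077,0,0.03],[0.001,0.001,-0.077,0,0.026],[0.001,0.001,-0.077,0,0.024],[0.001,0.001,-0.077,0,0.024],[0.001,0.001,-0.077,0,0.024]])

```text
t: 3.78
tcp_pos: [0.4906, 0.0363, 0.1666]
orientation: [-0.002, -0.382, 0.924, 0.0]
wrist_force: [1.1, -0.1, 0.4]
grip_width: 0.279
```

```bash
python3 st.py; python3 - <<'E'
from h import *
import cv2
S=capture("side")["img"][120:220,170:290,::-1]
cv2.imwrite("pics/e.png",cv2.resize(S,(720,600),interpolation=3))
E
```

```text
3.7833 tcp [0.4906 0.0363 0.1666] tooly 2.3546 F [ 1.1189 -0.126   0.3595] M [-0.0081 -0.0353 -0.0233] g 0.2789788811821777 q [ 0.3505  0.8339 -0.9439  1.8476  0.8463  0.928   1.3592]
```

View pics/e.png

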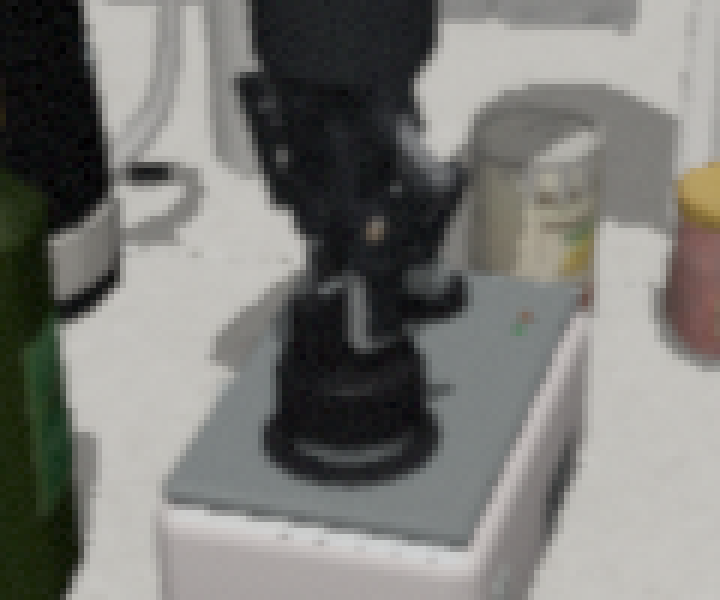

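The fingers straddle the bar at about (330,310), with their tips just above the skirt. Next I close in small steps and watch the force.

Request:
play_rows(motion=[[0,0,0,0,0.021],[0,0,0,0,0.019],[0,0,0,0,0.018]])

```text
t: 4.08
tcp_pos: [0.4907, 0.036, 0.1667]
orientation: [-0.002, -0.382, 0.924, -0.0]
wrist_force: [1.7, -2.0, 2.0]
grip_width: 0.207
```

Request:
play_rows(motion=[[0,0,0,0,0.0165],[0,0,0,0,0.0155]])

```text
t: 4.25
tcp_pos: [0.4908, 0.0358, 0.1668]
orientation: [-0.002, -0.382, 0.924, -0.0]
wrist_force: [1.9, -3.4, 1.8]
grip_width: 0.185
```

```bash
python3 st.py
```

```text
4.25 tcp [0.4908 0.0358 0.1668] tooly 2.3541 F [ 1.9292 -3.4139  1.8369] M [-0.6105 -0.3814 -0.0142] g 0.18468796264214232 q [ 0.3508  0.8334 -0.9434  1.8472  0.8467  0.9283  1.3593]
```

Request:
play_rows(motion=[[0.0006,-0.0007,0,0,0.0155],[0.0006,-0.0007,0,0,0.0145],[0.0006,-0.0007,0,0,0.012]])

```text
t: 4.5
tcp_pos: [0.4916, 0.0349, 0.1668]
orientation: [-0.002, -0.382, 0.924, -0.0]
wrist_force: [2.5, -3.5, 2.6]
grip_width: 0.149
```

Request:
play_rows(motion=[[0,0,0,0,0.005],[0,0,0,0,0.005]])

```text
t: 4.67
tcp_pos: [0.4916, 0.0348, 0.1668]
orientation: [-0.001, -0.382, 0.924, -0.001]
wrist_force: [2.3, -2.8, 1.6]
grip_width: 0.145
```

```bash
python3 st.py
```

```text
4.6667 tcp [0.4916 0.0348 0.1668] tooly 2.3538 F [ 2.284  -2.7929  1.6315] M [-0.8318 -0.4607  0.0135] g 0.14483846260403538 q [ 0.3523  0.834  -0.9432  1.845   0.8469  0.9297  1.3619]
```

Request:
play_rows(motion=[[0.0004,-0.0004,0,-0.06,0.005],[0.0004,-0.0004,-0.0003,-0.12,0.005],[0.0004,-0.0004,-0.0003,-0.12,0.005]])

```text
t: 4.92
tcp_pos: [0.4919, 0.0345, 0.1665]
orientation: [-0.002, -0.324, 0.946, -0.0]
wrist_force: [0.2, -1.6, 0.3]
grip_width: 0.15
```

```bash
python3 st.py
```

```text
4.9167 tcp [0.4919 0.0345 0.1665] tooly 2.2309 F [ 0.2308 -1.6033  0.2961] M [-0.4782 -0.1799 -0.0425] g 0.14973100774999673 q [ 0.3399  0.824  -0.9118  1.8444  0.8267  0.9099  1.2605]
```

Request:
play_rows(motion=[[0.0,-0.0002,-0.0003,-0.08,0.005],[0.0,-0.0002,-0.0005,-0.16,0.005],[0.0,-0.0002,-0.0008,-0.24,0.005],[0.0,-0.0002,-0.0008,-0.24,0.005]])

```text
t: 5.25
tcp_pos: [0.4919, 0.0346, 0.1657]
orientation: [-0.002, -0.208, 0.978, -0.0]
wrist_force: [1.7, -0.4, -1.2]
grip_width: 0.15
```

```bash
python3 st.py
```

```text
5.25 tcp [0.4919 0.0346 0.1657] tooly 1.989 F [ 1.7394 -0.4108 -1.1519] M [-0.2841 -0.2837 -0.0191] g 0.14993001476870332 q [ 0.3129  0.8048 -0.8482  1.846   0.7857  0.8697  1.0604]
```

Request:
play_rows(motion=[[0.0002,0,-0.0004,-0.08,0.005],[0.0002,0,-0.0007,-0.16,0.005],[0.0002,0,-0.001,-0.24,0.005],[0.0002,0,-0.001,-0.24,0.005]])

```text
t: 5.58
tcp_pos: [0.492, 0.0347, 0.1647]
orientation: [-0.002, -0.089, 0.996, -0.0]
wrist_force: [0.8, -0.6, 0.0]
grip_width: 0.148
```

```bash
python3 st.py
```

```text
5.5833 tcp [0.492  0.0347 0.1647] tooly 1.7492 F [ 0.8042 -0.6481  0.0383] M [-0.294  -0.2689  0.0175] g 0.1476118816147032 q [ 0.2834  0.7874 -0.7828  1.8473  0.7419  0.831   0.8652]
```

Request:
play_rows(motion=[[0,0,-0.0003,-0.08,0.005],[0,0,-0.0006,-0.16,0.005],[0,0,-0.0006,-0.16,0.005]])

```text
t: 5.83
tcp_pos: [0.492, 0.0349, 0.1641]
orientation: [-0.002, -0.01, 1.0, 0.0]
wrist_force: [1.4, -0.8, -1.0]
grip_width: 0.149
```

```bash
python3 st.py
```

```text
5.8333 tcp [0.492  0.0349 0.1641] tooly 1.5908 F [ 1.3782 -0.8244 -1.0487] M [-0.3004 -0.3642  0.0029] g 0.1488339063249065 q [ 0.2627  0.7765 -0.7388  1.8487  0.7109  0.806   0.738 ]
```

Request:
play_rows(motion=[[0.0001,-0.0001,-0.0004,-0.08,0.005],[0.0001,-0.0001,-0.0007,-0.16,0.005],[0.0001,-0.0001,-0.0007,-0.16,0.005]])

```text
t: 6.08
tcp_pos: [0.4921, 0.035, 0.1635]
orientation: [-0.002, 0.068, 0.998, 0.0]
wrist_force: [0.9, -2.1, 2.4]
grip_width: 0.149
```

```bash
python3 st.py
```

```text
6.0833 tcp [0.4921 0.035  0.1635] tooly 1.434 F [ 0.9448 -2.1338  2.4437] M [-0.2932 -0.3233  0.4467] g 0.14932058629648082 q [ 0.2413  0.7663 -0.6944  1.8499  0.6788  0.7819  0.6137]
```

Request:
play_rows(motion=[[0.0,-0.0001,-0.0003,-0.08,0.005],[0.0,-0.0001,-0.0006,-0.16,0.005],[0.0,-0.0001,-0.0006,-0.16,0.005]])

```text
t: 6.33
tcp_pos: [0.4922, 0.0351, 0.1632]
orientation: [-0.001, 0.147, 0.989, 0.0]
wrist_force: [1.4, -2.2, 5.5]
grip_width: 0.151
```

```bash
python3 st.py
```

```text
6.3333 tcp [0.4922 0.0351 0.1632] tooly 1.2766 F [ 1.3759 -2.2366  5.487 ] M [-0.3483 -0.2708 -0.0006] g 0.15136819139915553 q [ 0.2193  0.7563 -0.6494  1.8512  0.6446  0.7586  0.4909]
```

The torque reached 0.45 N m and sinking stopped, so the cap is seated. I'll ease up slightly and continue in small steps.

Request:
play_rows(motion=[[-0.0001,-0.0002,0.0004,-0.05,0.005],[-0.0001,-0.0002,0.0004,-0.05,0.005]])

```text
t: 6.5
tcp_pos: [0.4921, 0.035, 0.1637]
orientation: [-0.001, 0.169, 0.986, 0.0]
wrist_force: [1.3, -1.3, 1.4]
grip_width: 0.149
```

```bash
python3 st.py
```

```text
6.5 tcp [0.4921 0.035  0.1637] tooly 1.2313 F [ 1.262  -1.2532  1.4082] M [-0.2841 -0.368  -0.0229] g 0.14874493271815387 q [ 0.2135  0.7526 -0.6372  1.8512  0.6333  0.7533  0.4569]
```

Request:
play_rows(motion=[[0,0,0,-0.1,0.005],[0,0,0,-0.1,0.005]])

```text
t: 6.67
tcp_pos: [0.4921, 0.0351, 0.1637]
orientation: [-0.001, 0.217, 0.976, 0.001]
wrist_force: [1.8, -1.7, 1.0]
grip_width: 0.145
```

```bash
python3 st.py
```

```text
6.6667 tcp [0.4921 0.0351 0.1637] tooly 1.1326 F [ 1.7934 -1.7019  1.0424] M [-0.3322 -0.4526 -0.0252] g 0.14492388130898026 q [ 0.1994  0.7465 -0.6092  1.8518  0.6102  0.7403  0.3814]
```

Request:
play_rows(motion=[[0,0,0,-0.1,0.005],[0,0,0,-0.1,0.005]])

```text
t: 6.83
tcp_pos: [0.4921, 0.0352, 0.1637]
orientation: [-0.001, 0.265, 0.964, 0.001]
wrist_force: [1.3, -0.5, 1.3]
grip_width: 0.151
```

```bash
python3 st.py
```

```text
6.8333 tcp [0.4921 0.0352 0.1637] tooly 1.0344 F [ 1.255  -0.4993  1.303 ] M [-0.3454 -0.5096  0.0156] g 0.15080155345664437 q [ 0.1848  0.7408 -0.5808  1.8523  0.5866  0.7276  0.3068]
```

Request:
play_rows(motion=[[0,0,0,-0.1,0.005],[0,0,0,-0.1,0.005]])

```text
t: 7.0
tcp_pos: [0.4922, 0.0352, 0.1637]
orientation: [-0.001, 0.312, 0.95, 0.001]
wrist_force: [1.8, -0.4, 0.8]
grip_width: 0.148
```

```bash
python3 st.py
```

```text
7.0 tcp [0.4922 0.0352 0.1637] tooly 0.937 F [ 1.7964 -0.4446  0.8097] M [-0.3976 -0.5597  0.2519] g 0.14846589277456582 q [ 0.17    0.7353 -0.5525  1.853   0.5627  0.7155  0.2334]
```

Request:
play_rows(motion=[[0,0,0,-0.1,0.005],[0,0,0,-0.1,0.005]])

```text
t: 7.17
tcp_pos: [0.4922, 0.0353, 0.1637]
orientation: [-0.001, 0.357, 0.934, 0.001]
wrist_force: [2.8, -2.3, 1.2]
grip_width: 0.146
```

```bash
python3 st.py
```

```text
7.1667 tcp [0.4922 0.0353 0.1637] tooly 0.8397 F [ 2.8251 -2.2691  1.2265] M [-0.4057 -0.6267 -0.0697] g 0.14575296489880138 q [ 0.155   0.7302 -0.5241  1.8536  0.5381  0.7039  0.1606]
```

Request:
play_rows(motion=[[0,0,0,-0.1,0.005],[0,0,0,-0.1,0.005]])

```text
t: 7.33
tcp_pos: [0.4922, 0.0353, 0.1638]
orientation: [-0.001, 0.403, 0.915, 0.001]
wrist_force: [2.4, -1.3, 1.1]
grip_width: 0.148
```

```bash
python3 st.py
```

```text
7.3333 tcp [0.4922 0.0353 0.1638] tooly 0.7423 F [ 2.3747 -1.2866  1.1124] M [-0.375  -0.6756 -0.0236] g 0.14839263111836595 q [ 0.1399  0.7253 -0.4955  1.8541  0.5129  0.6927  0.0886]
```

Two torque peaks and drops means two clicks. Now I release and lift.

Request:
play_rows(motion=[[-0.0003,0.0002,0,0,0.02],[-0.0003,0.0002,0,0,0.03],[-0.0003,0.0002,0,0,0.04],[-0.0003,0.0002,0.01,0,0.05],[-0.0003,0.0002,0.035,0,0.05],[-0.0003,0.0002,0.07,0,0.04],[-0.0003,0.0002,0.08,0,0.02],[-0.0003,0.0002,0.08,0,0.01]])

```text
t: 8.0
tcp_pos: [0.4926, 0.0357, 0.246]
orientation: [0.0, 0.401, 0.916, 0.001]
wrist_force: [0.2, -0.2, -0.7]
grip_width: 0.192
```

```bash
python3 st.py; python3 - <<'E'
from h import *
import cv2
S=capture("side")["img"][120:220,170:290,::-1];T=capture("top")["img"][130:230,220:340,::-1]
cv2.imwrite("pics/f.png",np.hstack([cv2.resize(i,(400,333),interpolation=3) for i in(S,T)]))
E
```

```text
8.0 tcp [0.4926 0.0357 0.246 ] tooly 0.7447 F [ 0.2295 -0.2056 -0.7037] M [-0.0371 -0.0247  0.0366] g 0.1919748075217218 q [ 0.1919  0.6113 -0.5798  1.7422  0.4082  0.9085  0.1852]
```

View pics/f.png

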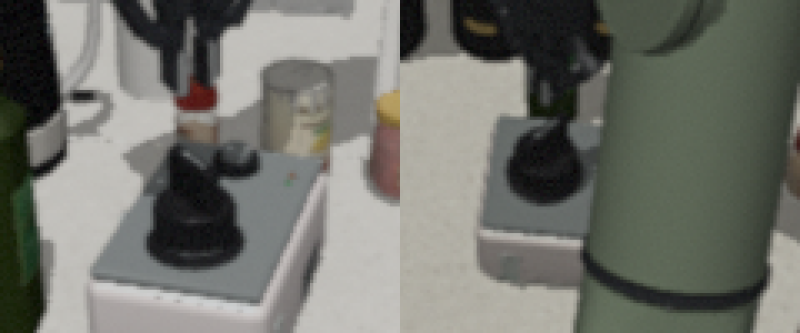

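The cap is now flush, with its steel gap gone. The cap axis measured by touch, minus 120 mm along the steamer, puts the button at (0.477,-0.085), which agrees with the triangulation.

Request:
play_rows(motion=[[-0.005,-0.04,0,0,0],[-0.01,-0.08,0,0,0],[-0.0156,-0.1207,0,0,0],[-0.0156,-0.1207,-0.04,0,0],[-0.0156,-0.1207,-0.08,0,0],[-0.0156,-0.1207,-0.1,0,0],[-0.0156,-0.1207,-0.104,0,0],[-0.0156,-0.1207,-0.104,0,0]])

```text
t: 8.77
tcp_pos: [0.4755, -0.0849, 0.1385]
orientation: [-0.002, 0.401, 0.916, 0.0]
wrist_force: [0.3, 0.1, 0.5]
grip_width: -0.001
```

```bash
python3 st.py; python3 - <<'E'
from h import *
import cv2
S=capture("side")["img"][120:200,190:290,::-1]
cv2.imwrite("pics/g.png",cv2.resize(S,(700,560),interpolation=3))
E
```

```text
8.7667 tcp [ 0.4755 -0.0849  0.1385] tooly 0.7455 F [0.324  0.0824 0.5491] M [ 0.0332 -0.0147 -0.0266] g -0.0005957245612605139 q [ 0.3774  0.757  -0.4775  1.9125  0.5743  0.6153  0.2757]
```

View pics/g.png

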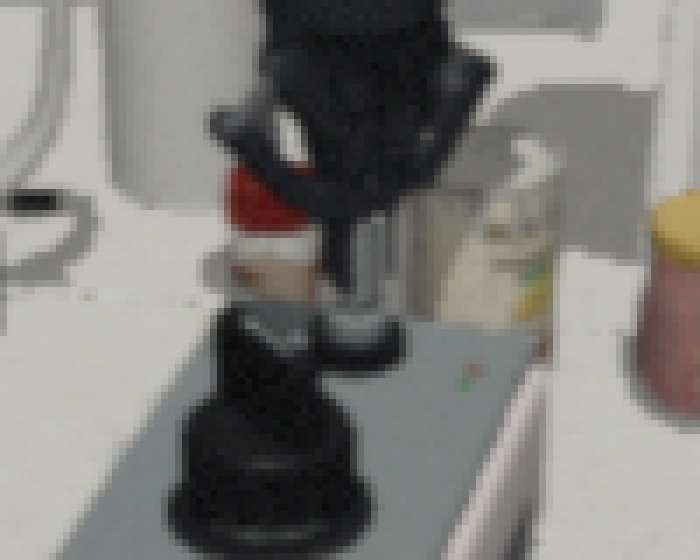

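The shut fingertips, at about (360,310), are centred just above the button.

Request:
play_rows(motion=[[0.001,0,-0.004,0,0],[0.001,0,-0.008,0,0],[0.001,0,-0.01,0,0],[0.001,0,-0.01,0,0]])

```text
t: 9.15
tcp_pos: [0.4774, -0.085, 0.1298]
orientation: [-0.001, 0.401, 0.916, 0.001]
wrist_force: [1.2, -0.8, 2.4]
grip_width: 0.001
```

Request:
play_rows(motion=[[0,0,-0.002,0,0],[0,0,-0.003,0,0],[0,0,-0.003,0,0]])

```text
t: 9.4
tcp_pos: [0.4775, -0.085, 0.1269]
orientation: [-0.001, 0.401, 0.916, 0.001]
wrist_force: [0.7, -0.4, 4.1]
grip_width: 0.002
```

Request:
play_rows(motion=[[0,0,-0.002,0,0],[0,0,-0.002,0,0]])

```text
t: 9.57
tcp_pos: [0.4776, -0.0849, 0.1256]
orientation: [-0.0, 0.401, 0.916, 0.0]
wrist_force: [-5.3, 1.0, 28.1]
grip_width: -0.006
```

The button has bottomed out. I back off, lift clear and check.

Request:
play_rows(motion=[[0,0,0.005,0,0],[0,0,0.02,0,0],[0,0,0.06,0,0],[0,0,0.1,0,0],[0,0,0.14,0,0],[0,-0.03,0.15,0,0],[0,-0.06,0.15,0,0],[0,-0.06,0.15,0,0]])

```text
t: 10.23
tcp_pos: [0.4771, -0.1504, 0.2758]
orientation: [0.0, 0.404, 0.915, -0.001]
wrist_force: [-0.4, -0.9, -1.1]
grip_width: -0.003
```

Request:
play_rows(motion=[[0,-0.04,0,0,0],[0,-0.08,0,0,0],[0,-0.12,0,0,0],[0,-0.16,0,0,0],[0,-0.2,0,0,0],[0,-0.22,0,0,0],[0,-0.22,0,0,0],[0,-0.22,0,0,0]])

```text
t: 10.9
tcp_pos: [0.4767, -0.3709, 0.2749]
orientation: [-0.0, 0.405, 0.915, -0.001]
wrist_force: [0.5, 0.4, -0.0]
grip_width: 0.004
```

```bash
python3 st.py; python3 - <<'E'
from h import *
import cv2
S=capture("side")["img"][:,:,::-1]
S0=cv2.imread("pics/side0.png")
cv2.imwrite("pics/h.png",np.hstack([cv2.resize(i[110:360,150:320],(400,588),interpolation=3) for i in(S0,S)]))
E
```

```text
10.9 tcp [ 0.4767 -0.3709  0.2749] tooly 0.7379 F [ 0.5386  0.444  -0.0458] M [ 0.0053 -0.0044  0.0271] g 0.00442956900737704 q [ 0.8831  0.7616 -0.6183  1.2851  0.4396  1.2294  0.9891]
```

View pics/h.png

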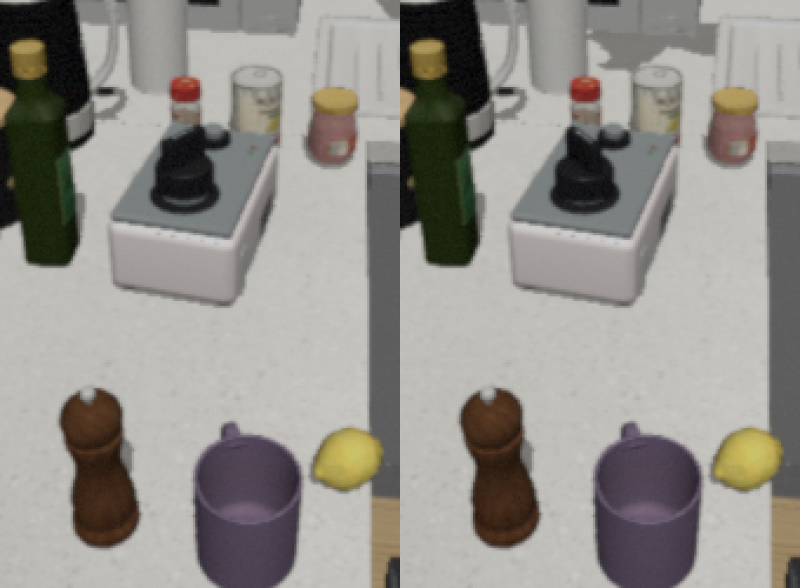

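The before and after views match for every bystander. The cap is lower at (585,185), the button is up again at (613,135), and the arm is clear.

```bash
python3 -c "
from cell import *
print(job_done())"
```

```text
the job is handed in; nothing more can be done
None
```

I screwed the cap fully down to two ratchet clicks, then pressed the start button to its stop and let it spring back. The job was handed in at about 11 s.

- **Cap:** I turned it clockwise in one grip, following its sink of about 3.8 mm per rad. Seating showed when it stopped sinking and the torque rose. The torque then rose and dropped twice, at about 0.45 and 0.25 N m, so I count two clicks. I put the final slip at roughly 0.9–1.0 rad; it was not measured directly.
- **Neck load:** the readings at the end of each short move stayed within about 5.5 N vertically and 4.5 N sideways. Between readings the force was not sampled.
- **Button:** the force went from about 4 N to a hard stop at 28 N, higher than needed but a full press. The last picture shows the button up again.
- **Bystanders:** the mug, tin, spice jar, mill, jam jar and lemon look unmoved in the before and after side views. The arm ended clear, with about zero wrist force.

One check disagreed early on: the two cameras' first estimates differed by about 6–12 mm, mostly from how I picked pixels. Feeling for the cap with the gripper settled its position, and no final check failed.

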